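# Put the finished lacquer pieces away in the catch-locked stock drawer

### The job

Put the finished lacquer pieces on the counter away in the stock chest: slide the little flush catch in its top fully to the left to free the drawer, pull the drawer well out, and lay every chopstick rest, round box and square box in the compartment where one of its own kind already lies. Then push the drawer fully shut and slide the catch fully back to lock it, leaving the other things on the counter where they are.

Things in the scene. Friction and masses are not known exactly. Their poses are not given: they have to be found in the camera images.
- chest: Fixed low chest of near-black lacquer with one drawer: 226 mm deep (x), 313 wide (y), 80 high, flat top. Origin on the counter, 107.5 mm behind the drawer's front face; x points to its back, y to the left seen from the front, z up. Its top has the catch's recess (brass frame, dark steel floor), centred at x = -0.060, y = 0: 26 mm wide (x), 86 long (y), 6 deep. The drawer slides out towards -x.
- drawer (a joint): How far the drawer is pulled out, m: 0 shut, 0.172 fully out. Runs at about 2 N and stays where it is left. The catch's pin blocks it at about 2 mm until the catch has been slid some 10 mm. Fully out, the front 156 mm of the compartments are open from above, the rest stays under the chest's top.
- drawer_handle (a point): Middle of the drawer's brass bar pull (moves with the drawer): a round bar 11 mm thick and 120 mm long, parallel to the front, its centre 35 mm in front of the drawer's face and 50 mm above the counter. Axes as the chest's.
- catch (a joint): Position of the flush slide catch, m: 0 locked (towards the chest's -y), 0.014 open (towards the chest's +y, left seen from the front). Slides with about 1.2 N of friction and stays where it is left; it locks the drawer only when the drawer is shut.
- catch_top (a point): Top centre of the catch's tiny brass thumb piece (moves with it): 8 mm long (y, the way it slides), 16 wide (x), top level with the chest's top at 80 mm, 6 mm above the recess floor. Locked, it is 7 mm to the -y side of the recess's middle, open 7 mm to the +y side; the recess has 32 mm or more of free length behind it for a fingertip. Axes as the chest's.
- bay_left (a point): Centre of the floor of the drawer's left (+y) compartment (moves with the drawer). Inside it is 175 mm long (x) and 88 wide (y), its floor 17 mm above the counter; dividers 5 mm thick, 30 mm high above that floor, outer walls 35 mm high. Axes as the chest's.
- bay_middle (a point): Centre of the floor of the drawer's middle compartment (moves with the drawer). Inside it is 175 mm long (x) and 88 wide (y), its floor 17 mm above the counter; dividers 5 mm thick, 30 mm high above that floor, outer walls 35 mm high. Axes as the chest's.
- bay_right (a point): Centre of the floor of the drawer's right (-y) compartment (moves with the drawer). Inside it is 175 mm long (x) and 88 wide (y), its floor 17 mm above the counter; dividers 5 mm thick, 30 mm high above that floor, outer walls 35 mm high. Axes as the chest's.
- rest_a: Red-lacquered chopstick rest: a small bar 56 mm long (along its own x), 17 mm wide (y), 14 mm high at its ends and 11 mm in the dipped middle, 20 g; origin at the centre of its underside, z up. Lies on the counter at the start, upright; it may be absent.
- round_a: Red-lacquered round incense box: a squat closed disc 42 mm across and 24 mm high, 28 g; origin at the centre of its underside, z up. Lies on the counter at the start, upright; it may be absent.
- square_a: Red-lacquered square trinket box: 38 x 38 mm with rounded edges and 22 mm high, 30 g; origin at the centre of its underside, x and y along its sides, z up. Lies on the counter at the start, upright; it may be absent.
- rest_b: Red-lacquered chopstick rest: a small bar 56 mm long (along its own x), 17 mm wide (y), 14 mm high at its ends and 11 mm in the dipped middle, 20 g; origin at the centre of its underside, z up. Lies on the counter at the start, upright; it may be absent.
- round_b: Red-lacquered round incense box: a squat closed disc 42 mm across and 24 mm high, 28 g; origin at the centre of its underside, z up. Lies on the counter at the start, upright; it may be absent.
- square_b: Red-lacquered square trinket box: 38 x 38 mm with rounded edges and 22 mm high, 30 g; origin at the centre of its underside, x and y along its sides, z up. Lies on the counter at the start, upright; it may be absent.
- rest_in: The rest piece that already lies in the shut drawer, about 30 mm behind the front wall of one of its three compartments (which one differs from start to start): chopstick rest: a small bar 56 mm long (along its own x), 17 mm wide (y), 14 mm high at its ends and 11 mm in the dipped middle, 20 g; origin at the centre of its underside, z up.
- round_in: The round piece that already lies in the shut drawer, about 30 mm behind the front wall of one of its three compartments (which one differs from start to start): round incense box: a squat closed disc 42 mm across and 24 mm high, 28 g; origin at the centre of its underside, z up.
- square_in: The square piece that already lies in the shut drawer, about 30 mm behind the front wall of one of its three compartments (which one differs from start to start): square trinket box: 38 x 38 mm with rounded edges and 22 mm high, 30 g; origin at the centre of its underside, x and y along its sides, z up.
- pigment_jar: Bystander: small glass jar with a dark cap, 42 mm across, 48 mm high; origin under its centre.
- brush: Bystander: brush lying on the counter, 170 mm long.
- charcoal: Bystander: black block of polishing charcoal, 55 x 30 x 22 mm; origin under its centre.
- dish: Bystander: white dish, 84 mm across, 16 mm high; origin under its centre.
There are look-alikes about, which are no part of the job. Leave any blue, purple or yellow look-alike of the round_b alone.

How it is judged:
By the outcome, as a careful person would: the job done as asked, in the order asked, and still so for the second after the job is handed in, with the robot touching nothing.
Of rest_a, round_a, square_a, rest_b, round_b, square_b only 4 to 6 are there at a start; the rules pass over those that are not, and their reading is None.
At some moment in a run one of rest_a, round_a, square_a, rest_b, round_b, square_b may be knocked a few centimetres aside while the robot is not near it.
Once in a run the grip may slacken for a moment while it holds something.
It also fails if it takes over 210 s, if anything falls off the work surface, if the arm or the gripper's body presses on something with over 40 N, if the wrist force passes 120 N, or if a joint passes its speed limit or range.

### The arm

A 7-joint arm with a two-finger parallel gripper is mounted at the origin on the work surface. World frame = base frame: x ahead of the robot, y to its left, z up, the work surface at z = 0. Lengths are in m, angles in degrees, forces in N, time in s.
With the tool pointing down it reaches from about 0.425 to 0.875 m from the base axis. Payload 4.7 kg.
Tool frame: the origin (TCP) lies at the very end of the fingers, on their centre line; the grasp point (between the pads) lies 19 mm behind it; z points along the fingers, y is the direction in which the jaws open and shut (so a half turn about z gives the same grasp; the last joint's range is limited). The gripper opens to 87 mm and grips with 3 to 60 N. Pads are 19 mm wide; open, the fingers measure 117 mm over their backs; the gripper's body (75 mm by 190 mm) begins 51 mm behind the grasp point.
Start: joints at [-71.156, 18.392, -4.016, 83.108, 1.295, 78.541, -3.26], TCP at [0.201, 0.618, 0.223] pointing down, gripper open.
Joint ranges: [-163.93, 163.93], [-17.29, 119.83], [-79.2, 71.16], [3.27, 140.29], [-89.18, 269.18], [5.43, 117.66], [-154.24, 154.24]. Speed limits (degrees/s): [147.25, 147.25, 180, 180, 180, 180, 180].

### API

Orientations are given as [roll, pitch, yaw] about the fixed x, y, z axes, in that order (R = Rz(yaw) Ry(pitch) Rx(roll)).
In Python, from cell import * gives the robot as it stands.
- The arm moves only by the tool drive_tool, never from a script. Its argument "moves" is text: rows parted by semicolons, each of 5 numbers parted by spaces: the shift along the tool's x, y, z in m, then the turn about the tool's z in degrees, then the gripper's target within -1 to 1 (fully open at 1, half-way at 0, shut at -1). In form: x y z yaw fingers; .... A call has exactly 8 rows; each row is the pose to reach, as a shift and turn from the pose commanded when the call began, along the tool's axes at that moment; what a row does not reach only later rows make up. A row lasts 1/10 s, in which the tool goes at most 50 mm and 8.59 degrees, less where a joint would pass 70% of its speed; a pose out of reach is approached as far as the arm can. A call with a gripper value outside its range is refused whole. The fingers move at their own pace and stop on an object; "grip_force" is the grip in N (left out, the last holds). Time passes only in rows, so rows that repeat a pose let the fingers close, or fill a call up. It gives the time, the measured TCP pose, the force and the opening at its end, in the units of the state.
- get_obs(): the state, without advancing time (a new reading comes with each control period).
- read_camera(name): name is "scene" or "top" or "wrist"; returns (picture, depth): 480x640x3 uint8, red, green, blue; 480x640 float32, m along the optical axis (not along the pixel's ray), 0 where there is no reading.
- calibration(name): a dict with "intrinsics" (3x3 intrinsics, pixels), "cam_to_world" (4x4, takes a point from camera to world coordinates); the wrist camera has in their place "T_tool_cam" (4x4, takes a point from camera to tool coordinates, whose origin is the TCP and whose axes are the flange's). Camera axes: x right, y up, looking along -z (the intrinsics and any distortion apply to the point x, -y, -z); pixel columns grow to the right and rows downward; lengths in m; the calibration is good to about 2 mm. A picture is of the moment at which its call begins: read the wrist's pose just before it. calibration takes no time and is no camera call.
- sign_off(): hands the job in, once; it reports no verdict.
Trained networks look in the newest picture that a camera, given by its name, has taken for a name from the list of things; names that differ only in an ending like _2 or _b are one class to them, and where a whole thing is asked for, a point or a joint stands for the part that bears it (a point fixed in the world has none). Each returns a list of dicts, best first, with "conf" (0 to 1); they miss things now and then, are a little off and sometimes report something else, mostly with a low value. They report only what shows in the picture. A call takes as long as a camera call. They do not tell look-alikes from the thing itself.
- search_frame(camera, name): "uv" ([column, row] in pixels, amid what is visible of it).
- pinpoint(camera, name): "uv" ([column, row] in pixels: a listed point, or the origin of a listed thing).
The state is a dict: "time_s": time; "qpos": joint angles; "joint_velocities": joint speeds; "effort": joint torques, N m; "tool_pos": TCP position; "tool_rot": TCP orientation; "force": force on the tool from outside, world axes, zero at the start; "wrist_torque": the same for the moment, N m; "grip_width": finger opening in m.
Only numpy, scipy, OpenCV 4.12 (cv2) and the standard library are available. Lean on these libraries where they do the work, as an engineer would, in place of code of your own. Each camera call takes 0.05 s, during which the arm holds its last target. There are 200 camera calls.

## Working session

There is one attempt and no reset: what is moved stays moved. The work goes in short steps, Python scripts to look and compute and a tool call to move; the robot and the scene stay as the last step left them, time stands still between calls to the robot, and variables do not carry over. Pictures are saved under pics/ and viewed, about 12 in all and at most 16, crops included, and the job is handed in when it is done.

Besides the shell and the picture viewer there is one more tool, called after "Call:" as name(argument=value, ...) on one line, values as JSON. drive_tool: Moves the arm, as the interface text tells. Its arguments: {"type":"object","properties":{"moves":{"type":"string"},"grip_force":{"type":"number"}},"required":["moves"]}

```bash
mkdir -p pics; ls; cat > h.py <<'E'
from cell import *
import numpy as np, cv2
from scipy.spatial.transform import Rotation as R
def toolT(o=None):
    o=o or get_obs(); T=np.eye(4)
    T[:3,:3]=R.from_euler('xyz',o['tool_rot'],degrees=True).as_matrix(); T[:3,3]=o['tool_pos']; return T
def shot(name,fn=None):
    T=toolT() if name=='wrist' else None
    im,d=read_camera(name)
    c=calibration(name)
    M=T@np.array(c['T_tool_cam']) if name=='wrist' else np.array(c['cam_to_world'])
    if fn: cv2.imwrite('pics/'+fn,cv2.cvtColor(im,cv2.COLOR_RGB2BGR))
    return im,d,M,np.array(c['intrinsics'])
def ray(uv,M,K):
    v=np.linalg.inv(K)@[uv[0],uv[1],1]; return M[:3,:3]@np.array([v[0],-v[1],-v[2]])
def at_z(uv,M,K,z):
    r=ray(uv,M,K); return M[:3,3]+r*(z-M[2,3])/r[2]
def cloud(d,M,K):
    v,u=np.mgrid[0:480,0:640]; p=np.linalg.inv(K)@np.stack([u.ravel(),v.ravel(),np.ones(u.size)])
    p=p*d.ravel(); p=M[:3,:3]@np.stack([p[0],-p[1],-p[2]])+M[:3,3:4]
    return p.T.reshape(480,640,3)
E
python3 - <<'E'
from h import *
o=get_obs(); print(o)
for n in('scene','top'):
    im,d,M,K=shot(n,n+'0.png'); P=cloud(d,M,K)
    print(n,M.round(3).tolist(),K.tolist(),calibration(n).keys())
    for t,z in(('catch_top',.08),('drawer_handle',.05),('rest_a',0),('round_a',0),('square_a',0),('chest',0)):
        print(t,[(round(r['conf'],2),np.round(r['uv']).tolist(),at_z(r['uv'],M,K,z)[:2].round(3).tolist()) for r in pinpoint(n,t)])
print(calibration('wrist'))
E
```

```text
pics
{'time_s': 0.0, 'qpos': array([-71.15701167,  18.43899696,  -4.01543729,  83.1734154 ,
         1.29447186,  78.53971594,  -3.25979559]), 'joint_velocities': array([-0.0669784 , -0.01732359,  0.02837618,  0.14991053, -0.05150145,
        0.04504356,  0.03658087]), 'effort': array([-4.90107723e-04, -4.91303194e+01, -4.04242957e-01, -3.12530065e+01,
       -6.38939836e-02,  4.38399380e-02,  1.76873218e-04]), 'tool_pos': array([0.20111983, 0.6175393 , 0.22147522]), 'tool_rot': array([-1.79893081e+02,  5.13830793e-03,  1.61966743e+02]), 'force': array([-0.29456977,  0.27006146,  0.11322601]), 'wrist_torque': array([ 0.02356755, -0.01560579, -0.02990375]), 'grip_width': 0.08716536491883954}
scene [[-0.777, -0.348, 0.525, 1.424], [0.629, -0.459, 0.627, 1.024], [0.023, 0.818, 0.575, 0.995], [0.0, 0.0, 0.0, 1.0]] [[551.2486488073679, 0.0, 319.83463654851755], [0.0, 551.2486488073679, 237.1226695287093], [0.0, 0.0, 1.0]] dict_keys(['intrinsics', 'cam_to_world'])
catch_top [(0.66, [401.0, 306.0], [0.617, 0.377])]
drawer_handle [(0.94, [309.0, 238.0], [0.591, -0.022])]
rest_a [(0.52, [440.
[... 891 characters left out ...]
re_a [(0.72, [214.0, 253.0], [0.554, 0.316]), (0.59, [457.0, 252.0], [0.554, -0.303])]
chest [(0.66, [338.0, 178.0], [0.747, -0.002]), (0.21, [212.0, 252.0], [0.557, 0.319])]
{'intrinsics': array([[332.62631081,   0.        , 321.23399558],
       [  0.        , 332.62631081, 237.7165422 ],
       [  0.        ,   0.        ,   1.        ]]), 'T_tool_cam': array([[ 2.53739137e-04,  9.65419795e-01,  2.60700126e-01,
         7.09293282e-02],
       [ 9.99999875e-01, -1.32666002e-04, -4.82012505e-04,
         7.99355848e-04],
       [-4.30758370e-04,  2.60700216e-01, -9.65419708e-01,
        -1.61887054e-01],
       [ 0.00000000e+00,  0.00000000e+00,  0.00000000e+00,
         1.00000000e+00]])}
```

View pics/scene0.png

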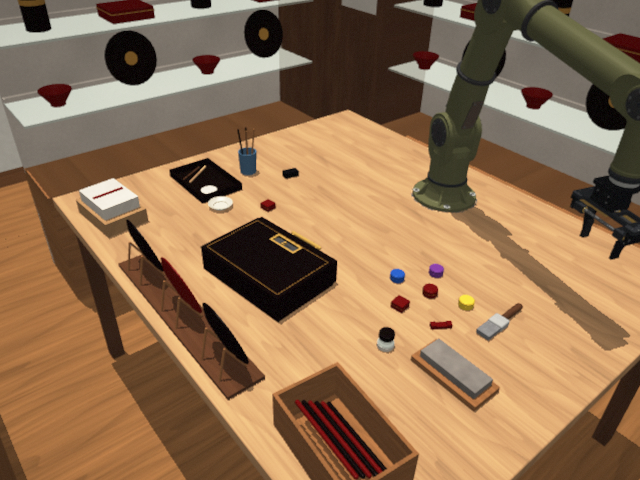

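View pics/top0.png

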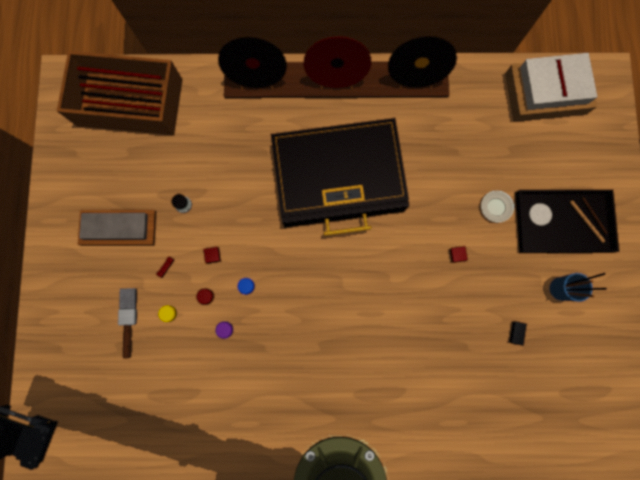

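The scene shows four red pieces: a rest at top-view (164,268), squares at (212,254) and (458,254), and a round at (205,297). Blue, yellow and purple discs are decoys. Next I fit the chest pose and the yaws of the pieces.

```bash
python3 - <<'E'
from h import *
im,d,M,K=shot('top'); P=cloud(d,M,K)
m=(abs(P[...,2]-.08)<.012)&(d>0)&(abs(P[...,0]-.74)<.2)&(abs(P[...,1])<.25)
m=cv2.morphologyEx(m.astype(np.uint8),cv2.MORPH_OPEN,np.ones((5,5)))
q=P[m>0][:,:2].astype(np.float32); print('n',len(q),'z',P[m>0][:,2].mean(),cv2.minAreaRect(q))
hsv=cv2.cvtColor(im,cv2.COLOR_RGB2HSV)
b=((im[...,0]>2.2*im[...,1])&(im[...,0]>60)).astype(np.uint8)
n,l,s,c=cv2.connectedComponentsWithStats(b)
for i in range(1,n):
    if 25<s[i,4]<900 and 220<c[i][1]<350:
        ys,xs=np.where(l==i); w=np.array([at_z((x,y),M,K,.02)[:2] for x,y in zip(xs,ys)],np.float32)
        print(c[i].round(),s[i,4],w.mean(0).round(3),cv2.minAreaRect(w), P[l==i][:,2].max().round(3))
im,d,M,K=shot('scene'); P=cloud(d,M,K)
m=(abs(P[...,2]-.08)<.008)&(d>0)&(abs(P[...,0]-.74)<.2)&(abs(P[...,1])<.25)
m=cv2.morphologyEx(m.astype(np.uint8),cv2.MORPH_OPEN,np.ones((5,5)))
q=P[m>0][:,:2].astype(np.float32); print('n',len(q),cv2.minAreaRect(q))
E
```

```text
n 11526 z 0.07952374751427448 ((0.749327540397644, -0.0038567781448364258), (0.22778013348579407, 0.31369978189468384), 7.458591461181641)
[211. 255.] 216 [0.547 0.317] ((0.5470817685127258, 0.3167000412940979), (0.03657574951648712, 0.036920174956321716), 9.246623039245605) 1.226
[459. 254.] 203 [ 0.545 -0.302] ((0.5452491044998169, -0.3019443154335022), (0.03569073602557182, 0.03597982972860336), 6.793240070343018) 1.226
[165. 267.] 136 [0.517 0.432] ((0.5175797343254089, 0.4315134286880493), (0.016572952270507812, 0.05331303924322128), 56.179473876953125) 1.226
[204. 296.] 202 [0.444 0.331] ((0.4444970488548279, 0.33050063252449036), (0.037528615444898605, 0.03428182005882263), 89.64299011230469) 1.226
[224. 330.] 190 [0.363 0.281] ((0.3629404902458191, 0.2815781235694885), (0.03606291860342026, 0.03657286986708641), 1.3218852281570435) 1.226
n 5598 ((0.751544713973999, -0.002689048647880554), (0.233897864818573, 0.32279056310653687), 7.634547233581543)
```

```bash
cat >> h.py <<'E'
def go(x,y,z,yaw,frm=None):
    """shift in tool axes and tool turn to reach world pose (tool down)"""
    o=get_obs(); T=toolT(o); s=T[:3,:3].T@(np.array([x,y,z])-T[:3,3])
    t=-((yaw-o['tool_rot'][2]+180)%360-180); print('shift',s.round(4),'turn',round(t,1)); return s,t
CO=np.array([0.7385,-0.0055]); CY=7.5
def c2w(x,y):
    a=np.radians(CY); return CO+np.array([np.cos(a)*x-np.sin(a)*y,np.sin(a)*x+np.cos(a)*y])
E
python3 - <<'E'
from h import *
go(0.66,-0.016,0.22,-172.5)
E
```

```text
shift [-0.6325 -0.4609  0.0026] turn -25.5
```

Call:
drive_tool(moves="-0.32 -0.23 0 -12.5 0;-0.32 -0.23 0 -12.5 0;-0.32 -0.23 0 -12.5 0;-0.32 -0.23 0 -12.5 0;-0.32 -0.23 0 -12.5 0;-0.32 -0.23 0 -12.5 0;-0.32 -0.23 0 -12.5 0;-0.32 -0.23 0 -12.5 0", grip_force=10)

```text
time_s: 1.6
tool_pos: [0.4358, 0.2978, 0.223]
tool_rot: [180.0, 0.1, 174.4]
force: [0.6, 0.4, -0.2]
grip_width: 0.0443
```

```bash
python3 - <<'E'
from h import *
go(0.66,-0.016,0.22,-172.5)
E
```

```text
shift [-0.2538 -0.2903  0.0031] turn -13.1
```

Call:
drive_tool(moves="-0.254 -0.29 0 -13 -0.4;-0.254 -0.29 0 -13 -0.4;-0.254 -0.29 0 -13 -0.4;-0.254 -0.29 0 -13 -0.4;-0.254 -0.29 0 -13 -0.4;-0.254 -0.29 0 -13 -0.4;-0.254 -0.29 0 -13 -0.4;-0.254 -0.29 0 -13 -0.4")

```text
time_s: 2.4
tool_pos: [0.6604, -0.0158, 0.2227]
tool_rot: [-179.9, 0.0, -172.6]
force: [0.2, -0.3, 0.3]
grip_width: 0.0258
```

```bash
python3 - <<'E'
from h import *
o=get_obs(); print(o['tool_pos'],o['tool_rot'],o['grip_width'],o['qpos'])
im,d,M,K=shot('wrist','w1.png'); P=cloud(d,M,K)
for t,z in(('catch_top',.08),('drawer_handle',.05)):
    print(t,[(round(r['conf'],2),np.round(r['uv']).tolist(),at_z(r['uv'],M,K,z)[:2].round(4).tolist()) for r in pinpoint('wrist',t)])
# brass frame
hsv=cv2.cvtColor(im,cv2.COLOR_RGB2HSV); b=((hsv[...,0]>12)&(hsv[...,0]<35)&(hsv[...,1]>120)&(hsv[...,2]>70)&(abs(P[...,2]-.08)<.01)).astype(np.uint8)
n,l,s,c=cv2.connectedComponentsWithStats(b)
for i in range(1,n):
    if s[i,4]>80:
        ys,xs=np.where(l==i); w=np.array([at_z((x,y),M,K,.08)[:2] for x,y in zip(xs,ys)],np.float32)
        print(c[i].round(),s[i,4],cv2.minAreaRect(w))
E
```

```text
[ 0.66036165 -0.01581063  0.22273946] [-1.79946716e+02  3.84304996e-02 -1.72620066e+02] 0.025770103429771065 [-19.96485655  20.48340106  24.93509512  82.405197    -8.59922634
  78.9558668  102.60200711]
catch_top [(0.63, [319.0, 250.0], [0.6849, -0.0145])]
drawer_handle [(0.72, [322.0, 163.0], [0.6044, -0.0222])]
[321. 246.] 2856 ((0.6843413710594177, -0.011233314871788025), (0.042124249041080475, 0.2920553684234619), 7.408626079559326)
[315. 250.] 115 ((0.6849027872085571, -0.018006734549999237), (0.016060087829828262, 0.007666507735848427), 7.293581485748291)
```

View pics/w1.png

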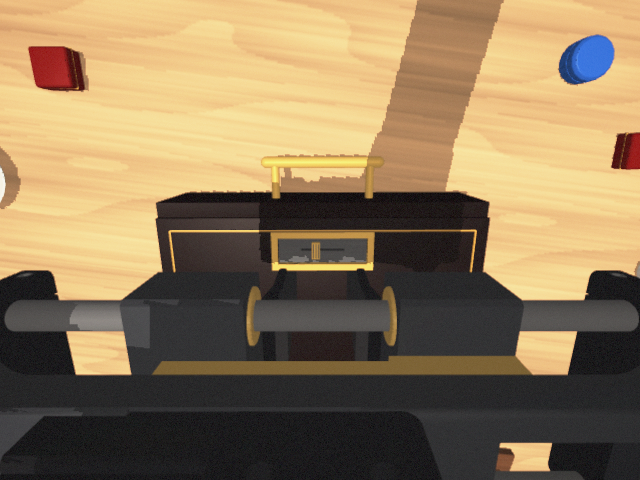

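The wrist view shows the brass thumb at (315,250), right of the recess middle, so it is locked. The world position is (0.685,-0.018). I go down astride it.

Call:
drive_tool(moves="-0.024 -0.0055 0.04 0 -0.4;-0.024 -0.0055 0.09 0 -0.4;-0.024 -0.0055 0.13 0 -0.4;-0.024 -0.0055 0.13 0 -0.4;-0.024 -0.0055 0.138 0 -0.4;-0.024 -0.0055 0.143 0 -0.4;-0.024 -0.0055 0.146 0 -0.4;-0.024 -0.0055 0.146 0 -0.4", grip_force=5)

```text
time_s: 3.35
tool_pos: [0.6844, -0.015, 0.0779]
tool_rot: [180.0, 0.1, -172.5]
force: [0.4, 0.9, -0.0]
grip_width: 0.026
```

Call:
drive_tool(moves="0 0 0 0 -0.68;0 0 0 0 -0.68;0 0 0 0 -0.68;0 0 0 0 -0.68;0 0.004 0 0 -0.68;0 0.008 0 0 -0.68;0 0.010 0 0 -0.68;0 0.010 0 0 -0.68")

```text
time_s: 4.15
tool_pos: [0.6824, -0.0043, 0.0766]
tool_rot: [180.0, 0.0, -172.5]
force: [0.8, -0.6, 0.1]
grip_width: 0.0142
```

Call:
drive_tool(moves="0 0.003 0 0 -0.68;0 0.005 0 0 -0.68;0 0.006 0 0 -0.68;0 0.006 0 0 -0.68;0 0.006 0 0 -0.68;0 0.006 0 0 -0.68;0 0.006 0 0 -0.68;0 0.006 0 0 -0.68")

```text
time_s: 4.95
tool_pos: [0.682, -0.0019, 0.0765]
tool_rot: [-179.8, 0.0, -172.6]
force: [1.7, -5.0, -0.0]
grip_width: 0.0142
```

```bash
sed -i 's/CO=.*; CY/CO=np.array([0.7435,-0.0032]); CY/' h.py; python3 - <<'E'
from h import *
o=get_obs(); print(o['tool_pos'],o['tool_rot'],o['force'],o['grip_width'])
E
```

```text
[ 0.6819635  -0.0018728   0.07654204] [-1.79828809e+02  3.23444006e-02 -1.72630015e+02] [ 1.65911193 -4.96771908 -0.02531159] 0.014159513262435405
```

Call:
drive_tool(moves="0 -0.004 0 0 -0.4;0 -0.004 -0.04 0 -0.4;0 -0.004 -0.08 8 -0.4;0.04 -0.005 -0.08 16 -0.4;0.0816 -0.0094 -0.08 24 -0.4;0.0816 -0.0094 -0.08 32 -0.4;0.0816 -0.0094 -0.08 40 -0.4;0.0816 -0.0094 -0.08 48 -0.4")

```text
time_s: 5.75
tool_pos: [0.6014, -0.0179, 0.1567]
tool_rot: [179.9, -0.1, 139.2]
force: [0.3, -0.1, 0.7]
grip_width: 0.026
```

Call:
drive_tool(moves="0 0 0 8 -0.4;0 0 0 16 -0.4;0 0 0 24 -0.4;0 0 0 32 -0.4;0 0 0 40 -0.4;0 0 0 42 -0.4;0 0 0 42 -0.4;0 0 0 42 -0.4")

```text
time_s: 6.55
tool_pos: [0.6018, -0.0184, 0.1565]
tool_rot: [-180.0, -0.1, 97.6]
force: [-0.1, -0.8, 0.5]
grip_width: 0.0263
```

```bash
python3 - <<'E'
from h import *
o=get_obs(); print(o['tool_pos'],o['tool_rot'],o['force'],o['grip_width'],o['qpos'])
im,d,M,K=shot('wrist','w2.png'); P=cloud(d,M,K)
for t,z in(('catch_top',.08),('drawer_handle',.05)):
    print(t,[(round(r['conf'],2),np.round(r['uv']).tolist(),at_z(r['uv'],M,K,z)[:2].round(4).tolist()) for r in pinpoint('wrist',t)])
hsv=cv2.cvtColor(im,cv2.COLOR_RGB2HSV); b=((hsv[...,0]>12)&(hsv[...,0]<35)&(hsv[...,1]>120)&(hsv[...,2]>70)&(abs(P[...,2]-.05)<.012)).astype(np.uint8)
n,l,s,c=cv2.connectedComponentsWithStats(b)
for i in range(1,n):
    if s[i,4]>80:
        ys,xs=np.where(l==i); w=np.array([at_z((x,y),M,K,.053)[:2] for x,y in zip(xs,ys)],np.float32)
        print(c[i].round(),s[i,4],cv2.minAreaRect(w))
go(*c2w(-.1425,0),.031,97.5)
E
```

```text
[ 0.60179056 -0.01844112  0.15649291] [-1.79987901e+02 -5.55867032e-02  9.75672666e+01] [-0.14540743 -0.79239036  0.54131641] 0.026316567072612235 [-33.10240643  17.28683058  38.92822617  96.4585248  -11.49222323
  70.32649052  16.02531577]
catch_top [(0.81, [437.0, 243.0], [0.6871, -0.0033])]
drawer_handle [(0.88, [321.0, 240.0], [0.6022, -0.0208])]
[328. 230.] 2268 ((0.617679238319397, -0.015409089624881744), (0.03978336229920387, 0.11165167391300201), 7.348090648651123)
shift [-3.000e-03 -1.000e-04  1.256e-01] turn 0.0
```

View pics/w2.png

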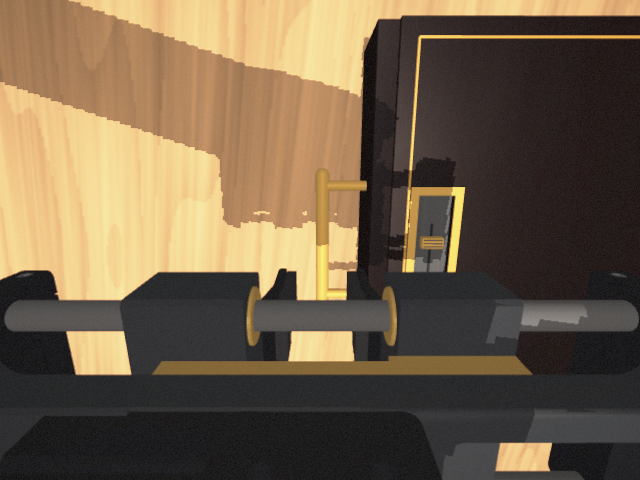

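The bar runs between the fingers at column 321, and the catch at (432,243) now sits at the open end. I go down, grip the bar and pull.

Call:
drive_tool(moves="-0.002 0 0.05 0 -0.4;-0.002 0 0.09 0 -0.4;-0.002 0 0.115 0 -0.4;-0.002 0 0.125 0 -0.4;-0.002 0 0.125 0 -0.4;-0.002 0 0.125 0 -1;-0.002 0 0.125 0 -1;-0.002 0 0.125 0 -1", grip_force=20)

```text
time_s: 7.5
tool_pos: [0.6028, -0.0213, 0.0331]
tool_rot: [179.9, -0.0, 97.5]
force: [-0.4, -0.2, 6.0]
grip_width: 0.0099
```

Call:
drive_tool(moves="0 -0.01 0 0 -1;0 -0.03 0 0 -1;0 -0.05 0 0 -1;0 -0.07 0 0 -1;0 -0.09 0 0 -1;0 -0.11 0 0 -1;0 -0.13 0 0 -1;0 -0.13 0 0 -1")

```text
time_s: 8.3
tool_pos: [0.4717, -0.0387, 0.0328]
tool_rot: [179.9, -0.1, 97.4]
force: [-1.2, -1.6, 4.0]
grip_width: 0.0104
```

Call:
drive_tool(moves="0 -0.01 0 0 -1;0 -0.02 0 0 -1;0 -0.03 0 0 -1;0 -0.04 0 0 -1;0 -0.043 0 0 -1;0 -0.043 0 0 -1;0 -0.043 0 0 -1;0 -0.043 0 0 -1")

```text
time_s: 9.1
tool_pos: [0.4322, -0.0439, 0.0327]
tool_rot: [179.8, 0.0, 97.5]
force: [2.9, -0.4, 8.5]
grip_width: 0.0102
```

Call:
drive_tool(moves="0 0 0 0 -0.4;0 0 0 0 -0.4;0 0 -0.05 0 -0.4;0 0 -0.1 0 -0.4;0 0 -0.15 0 -0.2;0 0.04 -0.2 0 0;0 0.085 -0.22 0 0;0 0.085 -0.22 0 0")

```text
time_s: 9.9
tool_pos: [0.5183, -0.031, 0.2537]
tool_rot: [179.8, 0.0, 97.6]
force: [-0.4, 0.2, -1.2]
grip_width: 0.0422
```

```bash
python3 - <<'E'
from h import *
o=get_obs(); print(o['tool_pos'],o['tool_rot'],o['force'],o['grip_width'],o['qpos'])
im,d,M,K=shot('wrist','w3.png')
a=np.radians(-CY); Rc=np.array([[np.cos(a),-np.sin(a)],[np.sin(a),np.cos(a)]])
for t,z in(('rest_in',.017),('round_in',.017),('square_in',.017),('bay_left',.017),('bay_middle',.017),('bay_right',.017),('drawer_handle',.05)):
    for r in pinpoint('wrist',t):
        p=at_z(r['uv'],M,K,z)[:2]; print(t,round(r['conf'],2),np.round(r['uv']),p.round(4),'chest',(Rc@(p-CO)).round(4))
E
```

```text
[ 0.5183007  -0.0310301   0.25374241] [1.79781804e+02 4.44546144e-02 9.75889238e+01] [-0.35178655  0.23043089 -1.1666213 ] 0.04220164771319633 [-40.02179272   0.46759504  41.15714789 100.30791679  -0.30232123
  79.11775518   8.7793207 ]
rest_in 0.89 [328. 132.] [0.5154 0.0584] chest [-0.2181  0.0908]
round_in 0.84 [330. 206.] [ 0.5301 -0.0257] chest [-0.2145  0.0056]
round_in 0.17 [500. 208.] [ 7.35e-01 -3.00e-04] chest [-0.008  0.004]
square_in 0.94 [327. 282.] [ 0.5404 -0.1244] chest [-0.2172 -0.0937]
bay_left 0.81 [379. 131.] [0.5736 0.0672] chest [-0.1592  0.092 ]
bay_middle 0.88 [376. 211.] [ 0.5864 -0.0245] chest [-0.1585 -0.0006]
bay_right 0.93 [372. 281.] [ 0.597 -0.115] chest [-0.1598 -0.0917]
drawer_handle 0.94 [242. 214.] [ 0.4323 -0.0416] chest [-0.3135  0.0025]
drawer_handle 0.75 [328. 131.] [0.5151 0.0581] chest [-0.2184  0.0906]
```

View pics/w3.png

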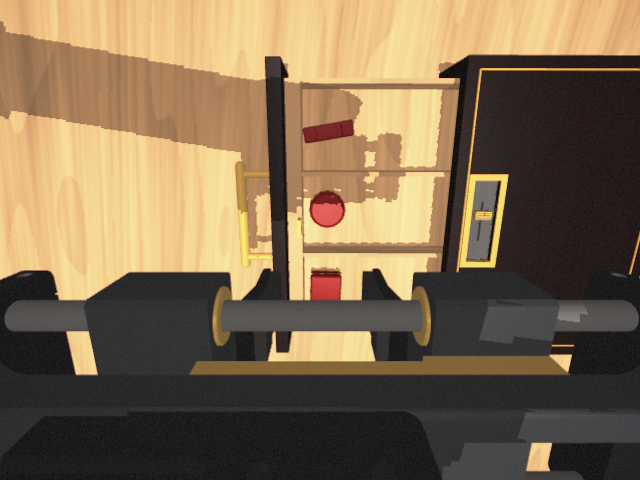

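The drawer is fully out (0.172). Left bay: rest at (328,132). Middle: round at (327,208). Right: square at (326,287). First pick is the right-hand square.

Call:
drive_tool(moves="-0.33 -0.008 0.07 0 0.5;-0.33 -0.008 0.07 0 0.5;-0.33 -0.008 0.07 0 0.5;-0.33 -0.008 0.07 0 0.5;-0.33 -0.008 0.07 0 0.5;-0.33 -0.008 0.07 0 0.5;-0.33 -0.008 0.07 0 0.5;-0.33 -0.008 0.07 0 0.5", grip_force=15)

```text
time_s: 11.1
tool_pos: [0.5457, -0.3673, 0.1797]
tool_rot: [-179.7, 0.1, 96.9]
force: [-0.3, 0.0, -0.0]
grip_width: 0.0652
```

```bash
cat >> h.py <<'E'
def look(h,th=40,fn=None):
    """red blobs in wrist view; top-face centre at height h (world), rect angle"""
    o=get_obs(); print('tcp',o['tool_pos'].round(4),'yaw',o['tool_rot'][2].round(1),'F',o['force'].round(1),'w',round(o['grip_width'],4),'t',o['time_s'])
    im,d,M,K=shot('wrist',fn); P=cloud(d,M,K); i16=im.astype(int)
    b=((i16[...,0]>2.2*i16[...,1])&(i16[...,0]>2.2*i16[...,2])&(i16[...,0]>th)&(abs(P[...,2]-h)<.005)).astype(np.uint8)
    b=cv2.morphologyEx(b,cv2.MORPH_OPEN,np.ones((3,3)))
    n,l,s,c=cv2.connectedComponentsWithStats(b); a=np.radians(-CY); Rc=np.array([[np.cos(a),-np.sin(a)],[np.sin(a),np.cos(a)]])
    for i in range(1,n):
        if s[i,4]>120:
            w=P[l==i][:,:2].astype(np.float32); r=cv2.minAreaRect(w)
            print('blob',c[i].round(),s[i,4],'ctr',np.round(r[0],4),'size',np.round(r[1],4),'ang',round(r[2],1),'ztop',P[l==i][:,2].mean().round(4),'chest',(Rc@(np.array(r[0])-CO)).round(4))
    return im,d,M,K
E
python3 - <<'E'
from h import *
im,d,M,K=look(.022)
for r in pinpoint('wrist','square_a'): print(r, at_z(r['uv'],M,K,0)[:2])
go(0.55,-.303,.005,97.5)
E
```

```text
tcp [ 0.5457 -0.3673  0.1797] yaw 96.9 F [-0.3  0.  -0. ] w 0.0652 t 11.1
blob [332. 156.] 1587 ctr [ 0.5474 -0.3028] size [0.0369 0.0367] ang 7.1 ztop 0.0215 chest [-0.2335 -0.2714]
{'uv': [331.9, 154.3], 'conf': 0.63} [ 0.54811732 -0.30118273]
shift [0.0577 0.0092 0.1758] turn -0.2
```

Call:
drive_tool(moves="0.03 0.009 0.04 0 0.5;0.0635 0.0095 0.08 0 0.5;0.0635 0.0095 0.12 0 0.5;0.0635 0.0095 0.16 0 0.5;0.0635 0.0095 0.175 0 0.5;0.0635 0.0095 0.175 0 0.5;0.0635 0.0095 0.175 0 -0.4;0.0635 0.0095 0.175 0 -0.4")

```text
time_s: 12.0
tool_pos: [0.5527, -0.2977, 0.0091]
tool_rot: [179.8, 0.1, 97.5]
force: [-0.5, 0.1, 0.6]
grip_width: 0.0561
```

Call:
drive_tool(moves="0 0 0 0 -0.4;0 0 0 0 -0.4;0 0 0 0 -0.4;0 0 -0.04 0 -0.4;0 0 -0.09 0 -0.4;0 0 -0.12 0 -0.4;0 0 -0.12 0 -0.4;0 0 -0.12 0 -0.4")

```text
time_s: 12.8
tool_pos: [0.5513, -0.2967, 0.127]
tool_rot: [179.9, -0.0, 97.5]
force: [0.1, -0.3, -0.7]
grip_width: 0.0376
```

```bash
python3 - <<'E'
from h import *
print(get_obs()['tool_pos'],get_obs()['grip_width'])
go(*c2w(-.145,-.1142),.13,97.5)
E
```

```text
[ 0.55129444 -0.29668641  0.12699458] 0.03756086524145124
shift [ 0.1517  0.0838 -0.0029] turn -0.0
```

Call:
drive_tool(moves="0.04 0.02 0 0 -0.4;0.08 0.042 0 0 -0.4;0.12 0.063 0 0 -0.4;0.158 0.084 0 0 -0.4;0.158 0.084 0 0 -0.4;0.158 0.084 0 0 -0.4;0.158 0.084 0 0 -0.4;0.158 0.084 0 0 -0.4")

```text
time_s: 13.6
tool_pos: [0.6128, -0.1311, 0.126]
tool_rot: [-179.9, 0.0, 97.3]
force: [-0.1, -0.5, 0.1]
grip_width: 0.0378
```

```bash
python3 - <<'E'
from h import *
im,d,M,K=look(.039,fn='w4.png')
print(get_obs()['tool_pos'],get_obs()['grip_width'])
go(*c2w(-.145,-.108),.025,97.5)
for r in pinpoint('wrist','square_a'): print(r, at_z(r['uv'],M,K,0.11)[:2])
E
```

```text
tcp [ 0.6128 -0.1311  0.126 ] yaw 97.3 F [-0.1 -0.5  0.1] w 0.0378 t 13.6
blob [216.  84.] 3002 ctr [ 0.5261 -0.0275] size [0.0402 0.0407] ang 61.1 ztop 0.0403 chest [-0.2187  0.0042]
blob [226. 223.] 2284 ctr [ 0.5382 -0.1255] size [0.0373 0.0372] ang 6.9 ztop 0.0384 chest [-0.2195 -0.0945]
[ 0.61293774 -0.13100225  0.12623759] 0.03800023215409862
shift [0.0017 0.0012 0.1012] turn -0.2
{'uv': [319.8, 289.8], 'conf': 0.9} [ 0.61342104 -0.13851965]
```

View pics/w4.png

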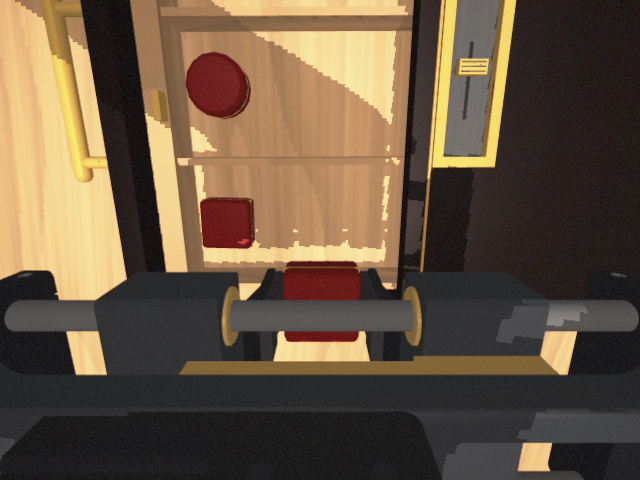

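The held square sits between the fingers at (320,300). The right bay holds its square at (227,222) and is clear behind it. I lower the held square.

Call:
drive_tool(moves="0.0015 0.001 0.03 0 -0.4;0.0015 0.001 0.06 0 -0.4;0.0015 0.001 0.085 0 -0.4;0.0015 0.001 0.095 0 -0.4;0.0015 0.001 0.1 0 -0.4;0.0015 0.001 0.1 0 -0.4;0.0015 0.001 0.1 0 0.1;0.0015 0.001 0.1 0 0.1")

```text
time_s: 14.5
tool_pos: [0.6156, -0.1278, 0.028]
tool_rot: [179.9, 0.0, 97.5]
force: [0.2, -0.3, -0.3]
grip_width: 0.0454
```

Call:
drive_tool(moves="0 0 0 0 0.1;0 0 -0.04 0 0.1;0 0 -0.09 0 0.1;0 0 -0.14 0 0.1;0 0 -0.16 0 0.1;0 0 -0.16 0 0.1;0 0 -0.16 0 0.1;0 0 -0.16 0 0.1")

```text
time_s: 15.3
tool_pos: [0.6137, -0.1271, 0.1851]
tool_rot: [-179.9, -0.0, 97.5]
force: [-0.6, -0.4, -0.6]
grip_width: 0.0479
```

```bash
python3 - <<'E'
from h import *
im,d,M,K=look(.039,fn='w5.png')
go(.56,.255,.2,97.5)
E
```

```text
tcp [ 0.6137 -0.1271  0.1851] yaw 97.5 F [-0.6 -0.4 -0.6] w 0.0479 t 15.3
blob [236. 102.] 1859 ctr [ 0.5265 -0.0272] size [0.0406 0.0396] ang 9.9 ztop 0.0403 chest [-0.2182  0.0045]
blob [242. 214.] 1523 ctr [ 0.5379 -0.1255] size [0.0374 0.0375] ang 6.8 ztop 0.0384 chest [-0.2198 -0.0944]
blob [323. 230.] 1433 ctr [ 0.6161 -0.1318] size [0.0361 0.0375] ang 6.7 ztop 0.0384 chest [-0.1431 -0.1109]
shift [ 0.3858 -0.0036 -0.0148] turn -0.0
```

Call:
drive_tool(moves="0 0 0.05 0 0.1;0 0 0.1 0 0.1;0 0 0.14 0 0.1;0 0 0.16 0 0.1;0 0 0.16 0 0.1;0 0 0.16 0 -0.4;0 0 0.16 0 -0.4;0 0 0.16 0 -0.4", grip_force=8)

```text
time_s: 16.15
tool_pos: [0.6158, -0.1278, 0.0282]
tool_rot: [179.8, 0.0, 97.5]
force: [-0.3, -0.6, 0.7]
grip_width: 0.0377
```

Call:
drive_tool(moves="-0.002 0 0 0 -0.4;-0.0038 0 0 0 -0.4;-0.0038 0 0 0 -0.4;-0.0038 0 0 0 0.1;-0.0038 0 0 0 0.1;-0.0038 0 0 0 0.1;-0.0038 0 -0.05 0 0.1;-0.0038 0 -0.1 0 0.1")

```text
time_s: 16.95
tool_pos: [0.6135, -0.1312, 0.1259]
tool_rot: [-179.7, -0.0, 97.4]
force: [1.9, -0.2, 0.1]
grip_width: 0.0477
```

Call:
drive_tool(moves="0 0 -0.05 0 0.3;0.05 0 -0.06 0 0.5;0.1 0 -0.06 0 0.5;0.15 0 -0.06 0 0.5;0.2 0 -0.06 0 0.5;0.24 0 -0.06 0 0.5;0.24 0 -0.06 0 0.5;0.24 0 -0.06 0 0.5")

```text
time_s: 17.75
tool_pos: [0.5836, 0.1078, 0.1862]
tool_rot: [-180.0, 0.0, 97.6]
force: [-0.0, -0.7, -0.1]
grip_width: 0.065
```

```bash
python3 - <<'E'
from h import *
im,d,M,K=look(.022,fn='w6.png')
go(.56,.262,.18,97.5)
E
```

```text
tcp [0.5836 0.1078 0.1862] yaw 97.6 F [-0.  -0.7 -0.1] w 0.065 t 17.75
shift [ 0.1581 -0.0034  0.0062] turn -0.1
```

Call:
drive_tool(moves="0.05 -0.001 0.005 0 0.5;0.1 -0.003 0.005 0 0.5;0.15 -0.005 0.005 0 0.5;0.15 -0.005 0.005 0 0.5;0.15 -0.005 0.005 0 0.5;0.15 -0.005 0.005 0 0.5;0.15 -0.005 0.005 0 0.5;0.15 -0.005 0.005 0 0.5", grip_force=15)

```text
time_s: 18.6
tool_pos: [0.5602, 0.2527, 0.1818]
tool_rot: [180.0, 0.0, 97.3]
force: [0.3, 1.0, 0.5]
grip_width: 0.0654
```

```bash
python3 - <<'E'
from h import *
im,d,M,K=look(.022,fn='w6.png')
go(.5474,.3165,.005,97.5)
im,d,M,K=look(.014)
E
```

```text
tcp [0.5602 0.2527 0.1818] yaw 97.3 F [0.3 1.  0.5] w 0.0654 t 18.6
blob [209. 124.] 1627 ctr [0.4459 0.3311] size [0.041  0.0393] ang 7.4 ztop 0.0232 chest [-0.2514  0.3703]
blob [317. 154.] 1534 ctr [0.5485 0.3176] size [0.0361 0.0368] ang 8.0 ztop 0.0215 chest [-0.1515  0.3435]
shift [ 0.0644 -0.0045  0.1768] turn -0.2
tcp [0.56   0.2531 0.1818] yaw 97.3 F [ 0.7 -1.2  0.7] w 0.0654 t 18.65
blob [306.  18.] 1001 ctr [0.5212 0.4337] size [0.0163 0.0526] ang 58.2 ztop 0.0118 chest [-0.1633  0.4621]
```

View pics/w6.png

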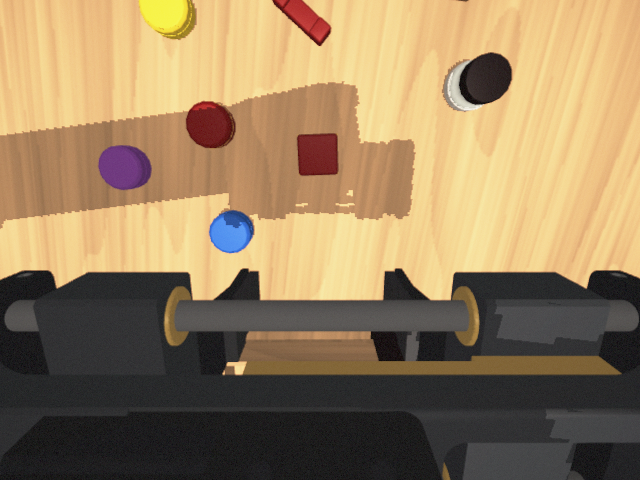

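The view shows the square at (317,154), round at (210,124) and rest at (302,18). The jar at (478,80) is clear of the fingers.

Call:
drive_tool(moves="0.03 -0.003 0.04 0 0.5;0.065 -0.0035 0.08 0 0.5;0.065 -0.0035 0.12 0 0.5;0.065 -0.0035 0.16 0 0.5;0.065 -0.0035 0.176 0 0.5;0.065 -0.0035 0.176 0 0.5;0.065 -0.0035 0.176 0 -0.4;0.065 -0.0035 0.176 0 -0.4")

```text
time_s: 19.5
tool_pos: [0.5492, 0.3191, 0.0078]
tool_rot: [179.8, -0.1, 97.4]
force: [-0.8, 0.2, 0.3]
grip_width: 0.0562
```

Call:
drive_tool(moves="0 0 0 0 -0.4;0 0 0 0 -0.4;0 0 0 0 -0.4;0 0 -0.04 0 -0.4;0 0 -0.09 0 -0.4;0 0 -0.12 0 -0.4;0 0 -0.12 0 -0.4;0 0 -0.12 0 -0.4")

```text
time_s: 20.3
tool_pos: [0.5476, 0.319, 0.1261]
tool_rot: [180.0, -0.1, 97.5]
force: [-0.3, 0.3, -1.3]
grip_width: 0.0378
```

```bash
python3 - <<'E'
from h import *
print(get_obs()['tool_pos'],get_obs()['grip_width'])
go(*c2w(-.143,-.0715),.13,97.5)
im,d,M,K=shot('wrist')
for r in pinpoint('wrist','square_a'): print(r, at_z(r['uv'],M,K,0.11)[:2])
E
```

```text
[0.54764514 0.31902287 0.12611193] 0.03782706215358685
shift [-0.4165  0.0093 -0.0044] turn -0.0
{'uv': [207.5, 202.0], 'conf': 0.3} [0.48179064 0.35445509]
{'uv': [486.9, 159.6], 'conf': 0.17} [0.62532677 0.39575159]
```

Call:
drive_tool(moves="-0.05 0 -0.01 0 -0.4;-0.1 0 -0.01 0 -0.4;-0.15 0 -0.01 0 -0.4;-0.2 0.005 -0.01 0 -0.4;-0.25 0.009 -0.01 0 -0.4;-0.3 0.009 -0.01 0 -0.4;-0.35 0.009 -0.01 0 -0.4;-0.39 0.009 -0.01 0 -0.4")

```text
time_s: 21.2
tool_pos: [0.6059, -0.07, 0.1339]
tool_rot: [-179.8, 0.0, 97.3]
force: [-0.4, 0.1, -1.2]
grip_width: 0.0376
```

Call:
drive_tool(moves="-0.025 0 0.01 0 -0.4;-0.025 0 0.01 0 -0.4;-0.025 0 0.01 0 -0.4;-0.025 0 0.01 0 -0.4;-0.025 0 0.01 0 -0.4;-0.025 0 0.01 0 -0.4;-0.025 0 0.01 0 -0.4;-0.025 0 0.01 0 -0.4")

```text
time_s: 22.0
tool_pos: [0.6105, -0.0911, 0.1257]
tool_rot: [180.0, -0.0, 97.5]
force: [0.7, 0.3, -0.7]
grip_width: 0.0378
```

```bash
python3 - <<'E'
from h import *
im,d,M,K=look(.039,fn='w7.png')
print(get_obs()['tool_pos'],get_obs()['grip_width'])
go(*c2w(-.143,-.070),.025,97.5)
for r in pinpoint('wrist','square_a'): print(r, at_z(r['uv'],M,K,0.11)[:2])
E
```

```text
tcp [ 0.6105 -0.0911  0.1257] yaw 97.5 F [ 0.7  0.3 -0.7] w 0.0378 t 22.0
blob [217. 144.] 2622 ctr [ 0.5264 -0.0272] size [0.0403 0.0407] ang 85.2 ztop 0.0403 chest [-0.2184  0.0045]
blob [228. 265.] 1276 ctr [ 0.5379 -0.1252] size [0.0375 0.0371] ang 5.4 ztop 0.0382 chest [-0.2197 -0.0941]
[ 0.61048175 -0.09121737  0.12570118] 0.03787086478870208
shift [-1.000e-04  3.000e-04  1.007e-01] turn -0.0
{'uv': [317.5, 286.5], 'conf': 0.96} [ 0.60964611 -0.09643661]
```

View pics/w7.png

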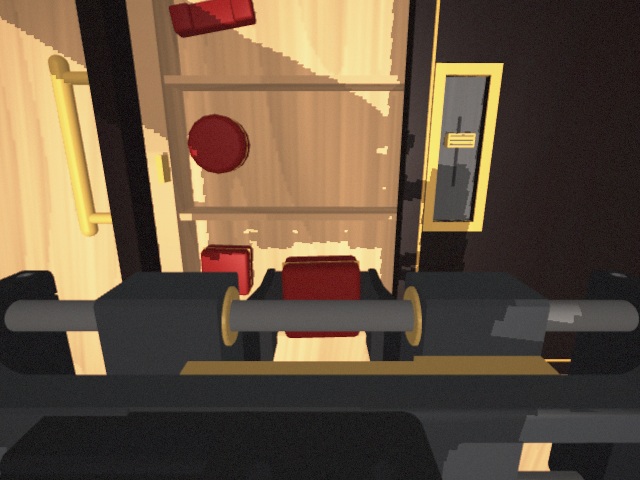

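The second square is in hand at (320,297), above the free half of the right bay. I lower it.

Call:
drive_tool(moves="-0.0015 0 0.03 0 -0.4;-0.0015 0 0.06 0 -0.4;-0.0015 0 0.075 0 -0.4;-0.0015 0 0.085 0 -0.4;-0.0015 0 0.093 0 -0.4;-0.0015 0 0.099 0 -0.4;-0.0015 0 0.1 0 -0.4;-0.0015 0 0.1 0 0.1")

```text
time_s: 22.9
tool_pos: [0.6111, -0.0931, 0.0261]
tool_rot: [179.9, 0.0, 97.5]
force: [-0.4, -0.3, 1.1]
grip_width: 0.041
```

Call:
drive_tool(moves="0 0 0 0 0.1;0 0 0 0 0.1;0 0 -0.04 0 0.1;0 0 -0.09 0 0.1;0 0 -0.14 0 0.1;-0.02 0 -0.16 0 0.1;-0.03 0 -0.16 0 0.1;-0.03 0 -0.16 0 0.1")

```text
time_s: 23.7
tool_pos: [0.6142, -0.125, 0.1859]
tool_rot: [180.0, 0.0, 97.3]
force: [-1.1, -0.1, -1.2]
grip_width: 0.0478
```

```bash
python3 - <<'E'
from h import *
im,d,M,K=look(.039,fn='w8.png')
go(.45,.27,.18,97.5)
E
```

```text
tcp [ 0.6142 -0.125   0.1859] yaw 97.3 F [-1.1 -0.1 -1.2] w 0.0478 t 23.7
blob [235. 104.] 1857 ctr [ 0.5265 -0.0275] size [0.0407 0.0399] ang 7.6 ztop 0.0403 chest [-0.2184  0.0042]
blob [322. 193.] 1573 ctr [ 0.6113 -0.0944] size [0.0365 0.0378] ang 7.9 ztop 0.0384 chest [-0.143  -0.0731]
blob [241. 216.] 1526 ctr [ 0.5381 -0.1259] size [0.0373 0.0379] ang 5.3 ztop 0.0384 chest [-0.2196 -0.0948]
blob [319. 234.] 1435 ctr [ 0.6136 -0.1346] size [0.0367 0.0381] ang 12.1 ztop 0.0384 chest [-0.1459 -0.1133]
shift [ 0.411  -0.1119  0.005 ] turn -0.1
```

Call:
drive_tool(moves="0.045 -0.012 0 0 0.5;0.09 -0.024 0 0 0.5;0.135 -0.036 0 0 0.5;0.18 -0.048 0 0 0.5;0.225 -0.06 0 0 0.5;0.27 -0.072 0 0 0.5;0.315 -0.084 0 0 0.5;0.36 -0.096 0 0 0.5")

```text
time_s: 24.55
tool_pos: [0.4698, 0.224, 0.184]
tool_rot: [-179.9, 0.0, 97.6]
force: [0.3, 0.6, -0.1]
grip_width: 0.0651
```

Call:
drive_tool(moves="0.04 -0.014 0 0 0.5;0.04 -0.014 0 0 0.5;0.04 -0.014 0 0 0.5;0.04 -0.014 0 0 0.5;0.04 -0.014 0 0 0.5;0.04 -0.014 0 0 0.5;0.04 -0.014 0 0 0.5;0.04 -0.014 0 0 0.5")

```text
time_s: 25.35
tool_pos: [0.4537, 0.2591, 0.1856]
tool_rot: [180.0, -0.0, 97.4]
force: [-0.3, 0.8, 0.4]
grip_width: 0.0653
```

```bash
python3 - <<'E'
from h import *
im,d,M,K=look(.023,fn='w9.png')
go(.4459,.3311,.006,97.5)
im,d,M,K=look(.014)
E
```

```text
tcp [0.4537 0.2591 0.1856] yaw 97.4 F [-0.3  0.8  0.4] w 0.0653 t 25.35
blob [322. 147.] 1454 ctr [0.4452 0.3315] size [0.0389 0.0393] ang 7.7 ztop 0.0234 chest [-0.2521  0.3708]
shift [0.0722 0.0016 0.1796] turn -0.1
tcp [0.4536 0.2593 0.1856] yaw 97.4 F [-0.3 -0.3  0.8] w 0.0655 t 25.4
blob [417.  40.] 1223 ctr [0.5194 0.4348] size [0.0163 0.0547] ang 57.2 ztop 0.0121 chest [-0.1651  0.4635]
```

Call:
drive_tool(moves="0.04 0.001 0.04 0 0.5;0.072 0.001 0.08 0 0.5;0.072 0.001 0.12 0 0.5;0.072 0.001 0.16 0 0.5;0.072 0.001 0.178 0 0.5;0.072 0.001 0.178 0 0.5;0.072 0.001 0.178 0 -0.4;0.072 0.001 0.178 0 -0.4")

```text
time_s: 26.25
tool_pos: [0.4464, 0.332, 0.0094]
tool_rot: [179.9, -0.1, 97.4]
force: [-0.2, -0.0, 1.4]
grip_width: 0.0559
```

Call:
drive_tool(moves="0 0 0 0 -0.4;0 0 0 0 -0.4;0 0 0 0 -0.4;0 0 -0.04 0 -0.4;0 0 -0.09 0 -0.4;0 0 -0.12 0 -0.4;0 0 -0.12 0 -0.4;0 0 -0.12 0 -0.4")

```text
time_s: 27.05
tool_pos: [0.4451, 0.3313, 0.1281]
tool_rot: [180.0, -0.1, 97.5]
force: [-0.8, -0.4, -1.8]
grip_width: 0.0414
```

```bash
python3 - <<'E'
from h import *
print(get_obs()['tool_pos'],get_obs()['grip_width'])
go(*c2w(-.145,0),.14,97.5)
E
```

```text
[0.44512717 0.33134095 0.12808704] 0.041425749469224754
shift [-0.3706  0.1073 -0.0124] turn -0.0
```

Call:
drive_tool(moves="-0.045 0.013 -0.01 0 -0.4;-0.09 0.026 -0.01 0 -0.4;-0.135 0.039 -0.01 0 -0.4;-0.18 0.052 -0.01 0 -0.4;-0.225 0.065 -0.01 0 -0.4;-0.27 0.078 -0.01 0 -0.4;-0.315 0.091 -0.01 0 -0.4;-0.345 0.1 -0.01 0 -0.4")

```text
time_s: 27.85
tool_pos: [0.5885, -0.0023, 0.1358]
tool_rot: [-179.8, 0.1, 97.3]
force: [0.1, -0.3, -0.0]
grip_width: 0.0416
```

Call:
drive_tool(moves="-0.0255 0.007 0.01 0 -0.4;-0.0255 0.007 0.01 0 -0.4;-0.0255 0.007 0.01 0 -0.4;-0.0255 0.007 0.01 0 -0.4;-0.0255 0.007 0.01 0 -0.4;-0.0255 0.007 0.01 0 -0.4;-0.0255 0.007 0.01 0 -0.4;-0.0255 0.007 0.01 0 -0.4")

```text
time_s: 28.65
tool_pos: [0.5994, -0.0219, 0.1278]
tool_rot: [180.0, -0.0, 97.5]
force: [0.0, -1.3, -0.3]
grip_width: 0.0414
```

```bash
python3 - <<'E'
from h import *
o=get_obs();print(o['tool_pos'],o['grip_width'])
go(*c2w(-.145,0),.027,97.5)
im,d,M,K=shot('wrist')
for r in pinpoint('wrist','round_a'): print(r, at_z(r['uv'],M,K,0.11)[:2])
E
```

```text
[ 0.59938326 -0.02187985  0.12776617] 0.041401981792452566
shift [-0.0003  0.0003  0.1008] turn 0.0
{'uv': [318.9, 285.3], 'conf': 0.7} [ 0.59930353 -0.02727952]
```

Call:
drive_tool(moves="-0.0005 0 0.03 0 -0.4;-0.0005 0 0.06 0 -0.4;-0.0005 0 0.075 0 -0.4;-0.0005 0 0.085 0 -0.4;-0.0005 0 0.095 0 -0.4;-0.0005 0 0.101 0 -0.4;-0.0005 0 0.101 0 -0.4;-0.0005 0 0.101 0 0.2")

```text
time_s: 29.55
tool_pos: [0.5999, -0.023, 0.0272]
tool_rot: [179.9, -0.0, 97.5]
force: [-0.4, -0.6, -0.1]
grip_width: 0.0443
```

Call:
drive_tool(moves="0 0 0 0 0.2;0 0 0 0 0.2;0 0 -0.04 0 0.2;0 0 -0.09 0 0.2;0 0 -0.14 0 0.2;-0.02 0 -0.16 0 0.2;-0.04 0 -0.16 0 0.2;-0.04 0 -0.16 0 0.2")

```text
time_s: 30.35
tool_pos: [0.6049, -0.0663, 0.1882]
tool_rot: [179.9, 0.1, 97.2]
force: [0.1, -0.7, -0.1]
grip_width: 0.0519
```

```bash
python3 - <<'E'
from h import *
im,d,M,K=look(.039)
go(.53,.34,.19,147.2)
E
```

```text
tcp [ 0.6049 -0.0663  0.1882] yaw 97.2 F [ 0.1 -0.7 -0.1] w 0.0519 t 30.35
blob [241. 173.] 1556 ctr [ 0.5265 -0.0269] size [0.0403 0.0399] ang 18.4 ztop 0.0403 chest [-0.2183  0.0048]
blob [321. 179.] 1479 ctr [ 0.6001 -0.0231] size [0.0391 0.0386] ang 7.9 ztop 0.0404 chest [-0.1447 -0.001 ]
blob [323. 252.] 1339 ctr [ 0.611  -0.0937] size [0.0357 0.0373] ang 8.0 ztop 0.0384 chest [-0.1432 -0.0725]
blob [243. 269.] 903 ctr [ 0.5378 -0.125 ] size [0.0372 0.0369] ang 5.4 ztop 0.0383 chest [-0.2198 -0.0939]
blob [320. 286.] 968 ctr [ 0.6126 -0.1293] size [0.0367 0.0296] ang 7.8 ztop 0.0383 chest [-0.1463 -0.1079]
shift [ 0.4102 -0.0225 -0.003 ] turn -49.9
```

Call:
drive_tool(moves="0.048 0.0025 0 -6 0;0.096 0.005 0 -12 0;0.144 0.008 0 -18 0;0.192 0.011 0 -24 0;0.24 0.014 0 -30 0;0.288 0.017 0 -36 0;0.336 0.02 0 -42 0;0.384 0.0225 0 -49.5 0")

```text
time_s: 31.2
tool_pos: [0.575, 0.3246, 0.1856]
tool_rot: [-179.9, -0.1, 147.3]
force: [0.5, 0.4, -0.1]
grip_width: 0.0438
```

```bash
python3 - <<'E'
from h import *
go(.574,.40,.185,147)
E
```

```text
shift [0.0415 0.063  0.0006] turn 0.3
```

Call:
drive_tool(moves="0.02 0.03 0 0 0;0.04 0.058 0 0 0;0.04 0.058 0 0 0;0.04 0.058 0 0 0;0.04 0.058 0 0 0;0.04 0.058 0 0 0;0.04 0.058 0 0 0;0.04 0.058 0 0 0")

```text
time_s: 32.0
tool_pos: [0.5754, 0.3908, 0.1869]
tool_rot: [180.0, -0.0, 146.9]
force: [0.0, 1.0, -0.8]
grip_width: 0.0437
```

```bash
python3 - <<'E'
from h import *
im,d,M,K=look(.014,fn='w10.png')
for r in pinpoint('wrist','rest_a'): print(r, at_z(r['uv'],M,K,0)[:2])
go(.5194,.4348,.004,147.2)
E
```

```text
tcp [0.5754 0.3908 0.1869] yaw 146.9 F [ 0.   1.  -0.8] w 0.0437 t 32.0
blob [327. 147.] 908 ctr [0.5197 0.4354] size [0.0155 0.054 ] ang 58.0 ztop 0.0121 chest [-0.1646  0.464 ]
{'uv': [327.2, 148.2], 'conf': 0.98} [0.51988273 0.43542517]
shift [0.0706 0.0061 0.1828] turn -0.3
```

View pics/w10.png

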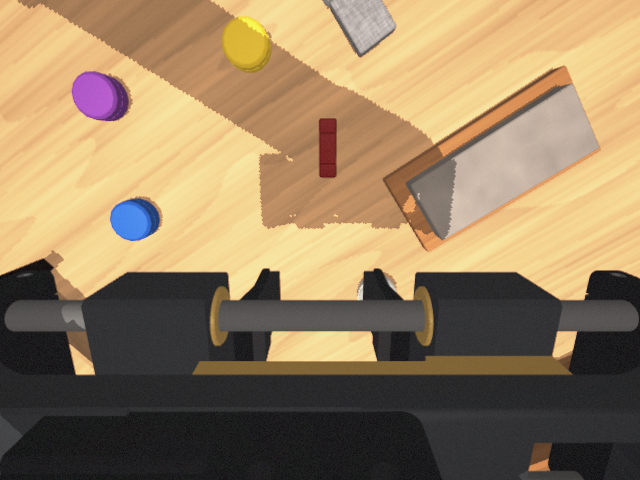

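```bash
python3 - <<'E'
from h import *
im,d,M,K=shot('wrist'); P=cloud(d,M,K)
print('stone z max',P[70:250,390:600,2].max(), 'near', P[175,395])
E
```

```text
stone z max 0.34866591656471524 near [0.57731096 0.47758239 0.01688178]
```

Call:
drive_tool(moves="0.04 0.006 0 0 0;0.071 0.0065 0 0 0;0.071 0.0065 0.04 0 0;0.071 0.0065 0.08 0 0;0.071 0.0065 0.1 0 0;0.071 0.0065 0.1 0 0;0.071 0.0065 0.1 0 0;0.071 0.0065 0.1 0 0")

```text
time_s: 32.95
tool_pos: [0.5204, 0.4365, 0.0888]
tool_rot: [179.8, 0.0, 147.0]
force: [0.3, -0.2, 1.1]
grip_width: 0.0434
```

Call:
drive_tool(moves="0 -0.0005 0.03 0 0;0 -0.0005 0.06 0 0;0 -0.0005 0.075 0 0;0 -0.0005 0.084 0 0;0 -0.0005 0.084 0 0;0 -0.0005 0.084 0 -0.9;0 -0.0005 0.084 0 -0.9;0 -0.0005 0.084 0 -0.9")

```text
time_s: 33.75
tool_pos: [0.5196, 0.4359, 0.0039]
tool_rot: [179.9, 0.0, 147.0]
force: [-0.4, -0.1, -0.3]
grip_width: 0.0269
```

Call:
drive_tool(moves="0 0 0 0 -0.9;0 0 0 0 -0.9;0 0 -0.04 0 -0.9;0 0 -0.09 0 -0.9;0 0 -0.13 0 -0.9;0 0 -0.13 0 -0.9;0 0 -0.13 0 -0.9;0 0 -0.13 0 -0.9")

```text
time_s: 34.55
tool_pos: [0.5179, 0.4347, 0.131]
tool_rot: [-179.9, -0.0, 147.0]
force: [0.7, -0.3, -0.4]
grip_width: 0.0167
```

```bash
python3 - <<'E'
from h import *
print(get_obs()['tool_pos'],get_obs()['grip_width'])
go(*c2w(-.142,.092),.14,97.5)
E
```

```text
[0.51787205 0.43474409 0.13101352] 0.01672405140249436
shift [-0.2601 -0.2666 -0.0086] turn 49.5
```

Call:
drive_tool(moves="-0.03 -0.031 -0.01 6 -0.9;-0.06 -0.062 -0.01 12 -0.9;-0.09 -0.093 -0.01 18 -0.9;-0.12 -0.124 -0.01 24 -0.9;-0.15 -0.155 -0.01 30 -0.9;-0.18 -0.186 -0.01 36 -0.9;-0.21 -0.216 -0.01 42 -0.9;-0.24 -0.246 -0.01 49.5 -0.9")

```text
time_s: 35.35
tool_pos: [0.5848, 0.0964, 0.1408]
tool_rot: [-179.8, 0.0, 97.2]
force: [0.8, 1.2, 0.3]
grip_width: 0.0167
```

Call:
drive_tool(moves="0 0 0 0 -0.9;0 0 0 0 -0.9;0 0 0 0 -0.9;0 0 0 0 -0.9;0 0 0 0 -0.9;0 0 0 0 -0.9;0 0 0 0 -0.9;0 0 0 0 -0.9")

```text
time_s: 36.15
tool_pos: [0.5859, 0.0984, 0.1426]
tool_rot: [180.0, -0.0, 97.5]
force: [-0.3, -0.6, 0.7]
grip_width: 0.0167
```

```bash
python3 - <<'E'
from h import *
o=get_obs();print(o['tool_pos'],o['grip_width'])
go(*c2w(-.142,.092),.022,97.5)
im,d,M,K=shot('wrist')
for r in pinpoint('wrist','rest_a'): print(r, at_z(r['uv'],M,K,0.13)[:2])
E
```

```text
[0.58592741 0.09843532 0.14262485] 0.016689512591720655
shift [-0.0293  0.0009  0.1206] turn -0.0
{'uv': [320.2, 284.8], 'conf': 0.86} [0.58627712 0.09561905]
```

Call:
drive_tool(moves="-0.029 0.001 0 0 -0.9;-0.029 0.001 0.03 0 -0.9;-0.029 0.001 0.06 0 -0.9;-0.029 0.001 0.09 0 -0.9;-0.029 0.001 0.11 0 -0.9;-0.029 0.001 0.12 0 -0.9;-0.029 0.001 0.12 0 -0.9;-0.029 0.001 0.12 0 -0.3")

```text
time_s: 37.05
tool_pos: [0.5915, 0.0695, 0.0235]
tool_rot: [179.9, -0.0, 97.5]
force: [0.9, 0.1, -0.2]
grip_width: 0.0196
```

Call:
drive_tool(moves="0 0 0 0 -0.3;0 0 0 0 -0.3;0 0 -0.04 0 -0.3;0 0 -0.09 0 -0.3;0 0 -0.14 0 -0.3;-0.03 0 -0.18 0 -0.3;-0.07 -0.02 -0.2 0 -0.3;-0.07 -0.02 -0.2 0 -0.3")

```text
time_s: 37.85
tool_pos: [0.5807, -0.0111, 0.2276]
tool_rot: [179.6, 0.1, 96.9]
force: [0.0, -0.7, -0.2]
grip_width: 0.0306
```

```bash
python3 - <<'E'
from h import *
im,d,M,K=look(.035,fn='w11.png')
im,d,M,K=look(.03)
a=np.radians(-CY)
im,d,M,K=shot('top','top1.png')
for t in('rest_a','round_a','square_a'):
    print(t,[(round(r['conf'],2),np.round(r['uv']).tolist(),at_z(r['uv'],M,K,0)[:2].round(3).tolist()) for r in pinpoint('top',t)])
cv2.imwrite('pics/c.png',np.vstack([cv2.imread('pics/w11.png')[:290],cv2.imread('pics/top1.png')[120:400]]))
E
```

```text
tcp [ 0.5807 -0.0111  0.2276] yaw 96.9 F [ 0.  -0.7 -0.2] w 0.0306 t 37.85
blob [336. 287.] 685 ctr [ 0.609  -0.0904] size [0.033 0.03 ] ang 8.6 ztop 0.0384 chest [-0.1447 -0.0689]
blob [334. 333.] 158 ctr [ 0.6165 -0.1489] size [0.0346 0.0081] ang 6.3 ztop 0.0385 chest [-0.1449 -0.1279]
tcp [ 0.5805 -0.0069  0.2256] yaw 97.1 F [ 0.5  0.7 -1. ] w 0.0305 t 37.9
blob [339. 145.] 826 ctr [0.5915 0.0694] size [0.0153 0.054 ] ang 7.4 ztop 0.029 chest [-0.1413  0.0918]
blob [266. 146.] 831 ctr [0.5159 0.0591] size [0.055  0.0158] ang 17.0 ztop 0.029 chest [-0.2175  0.0915]
rest_a [(0.53, [308.0, 238.0], [0.591, 0.076])]
round_a [(0.8, [226.0, 329.0], [0.364, 0.279]), (0.57, [246.0, 286.0], [0.469, 0.231]), (0.49, [171.0, 313.0], [0.404, 0.417])]
square_a [(0.74, [390.0, 226.0], [0.619, -0.135])]
```

View pics/c.png

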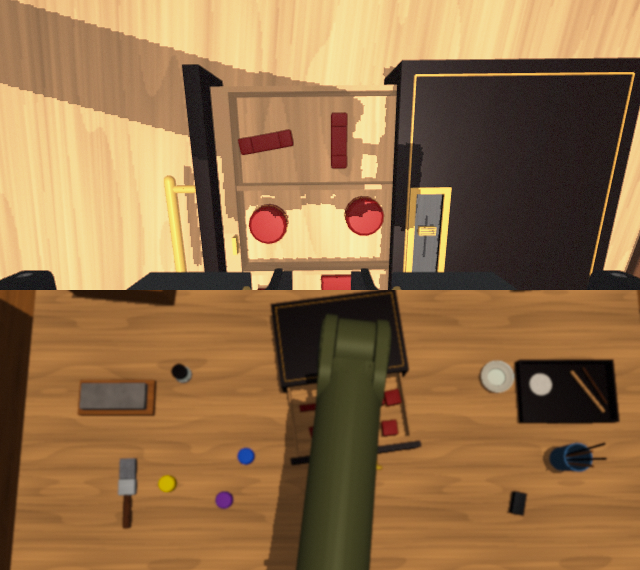

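All pieces are placed: rests in the left bay at (265,142) and (339,140), rounds in the middle, squares in the right. No red is left on the counter. Now back to the handle.

```bash
python3 - <<'E'
from h import *
print(get_obs()['tool_pos'])
go(*c2w(-.3145,0),.20,97.5)
E
```

```text
[ 0.57966648 -0.0008205   0.22169279]
shift [-0.0235 -0.1524  0.0219] turn 0.1
```

Call:
drive_tool(moves="-0.006 -0.04 0.01 0 -0.4;-0.012 -0.08 0.02 0 -0.4;-0.018 -0.12 0.02 0 -0.4;-0.0235 -0.1525 0.02 0 -0.4;-0.0235 -0.1525 0.02 0 -0.4;-0.0235 -0.1525 0.02 0 -0.4;-0.0235 -0.1525 0.02 0 -0.4;-0.0235 -0.1525 0.02 0 -0.4", grip_force=20)

```text
time_s: 38.95
tool_pos: [0.4326, -0.0452, 0.2025]
tool_rot: [-180.0, 0.1, 97.5]
force: [0.5, -0.3, -0.4]
grip_width: 0.0257
```

```bash
python3 - <<'E'
from h import *
print(get_obs()['tool_pos'])
im,d,M,K=shot('wrist')
for r in pinpoint('wrist','drawer_handle'): print(r['conf'],r['uv'], at_z(r['uv'],M,K,0.05)[:2])
go(*c2w(-.3145,0),.033,97.5)
E
```

```text
[ 0.43260445 -0.0452242   0.20246613]
0.65 [322.0, 221.7] [ 0.43350905 -0.04232222]
0.23 [605.1, 213.2] [0.70172836 0.00145822]
shift [ 0.0016 -0.0004  0.1694] turn -0.0
```

Call:
drive_tool(moves="0 0 0.05 0 -0.4;0 0 0.1 0 -0.4;0 0 0.15 0 -0.4;0 0 0.169 0 -0.4;0 0 0.169 0 -0.4;0 0 0.169 0 -1;0 0 0.169 0 -1;0 0 0.169 0 -1")

```text
time_s: 39.85
tool_pos: [0.4332, -0.0453, 0.0349]
tool_rot: [179.8, -0.1, 97.5]
force: [-0.9, 0.1, 3.3]
grip_width: 0.0101
```

Call:
drive_tool(moves="0 0.01 0 0 -1;0 0.03 0 0 -1;0 0.05 0 0 -1;0 0.07 0 0 -1;0 0.09 0 0 -1;0 0.11 0 0 -1;0 0.13 0 0 -1;0 0.14 0 0 -1")

```text
time_s: 40.65
tool_pos: [0.5728, -0.0269, 0.0349]
tool_rot: [179.9, -0.0, 97.5]
force: [-2.7, 0.2, 7.5]
grip_width: 0.0096
```

Call:
drive_tool(moves="0 0.01 0 0 -1;0 0.02 0 0 -1;0 0.027 0 0 -1;0 0.031 0 0 -1;0 0.034 0 0 -1;0 0.034 0 0 -1;0 0.034 0 0 -1;0 0.034 0 0 -1")

```text
time_s: 41.45
tool_pos: [0.603, -0.0229, 0.0349]
tool_rot: [-179.9, -0.1, 97.5]
force: [-6.0, -0.3, 9.9]
grip_width: 0.0102
```

Call:
drive_tool(moves="0 0.002 0 0 -1;0 0.003 0 0 -1;0 0.003 0 0 -1;0 0.003 0 0 -1;0 0.003 0 0 -1;0 0.001 0 0 -1;0 0.001 0 0 -0.4;0 0 0 0 -0.4")

```text
time_s: 42.25
tool_pos: [0.6045, -0.0225, 0.034]
tool_rot: [179.9, -0.0, 97.5]
force: [-0.1, 0.2, -0.6]
grip_width: 0.0198
```

Call:
drive_tool(moves="0 0 0 0 -0.4;0 0 -0.05 0 -0.4;0 0 -0.1 0 -0.4;0 0.04 -0.12 -8 -0.4;0 0.08 -0.12 -16 -0.4;0 0.08 -0.12 -24 -0.4;0 0.08 -0.12 -32 -0.4;0 0.08 -0.12 -40 -0.4", grip_force=5)

```text
time_s: 43.05
tool_pos: [0.684, -0.0125, 0.153]
tool_rot: [-180.0, 0.0, 137.8]
force: [-0.6, -0.7, -0.5]
grip_width: 0.0263
```

Call:
drive_tool(moves="0 0 0 -8 -0.4;0 0 0 -16 -0.4;0 0 0 -24 -0.4;0 0 0 -32 -0.4;0 0 0 -40 -0.4;0 0 0 -50 -0.4;0 0 0 -50 -0.4;0 0 0 -50 -0.4")

```text
time_s: 43.85
tool_pos: [0.6837, -0.0125, 0.1535]
tool_rot: [180.0, 0.0, -172.7]
force: [-0.0, -0.2, 0.6]
grip_width: 0.0259
```

```bash
cat > cat.py <<'E'
from h import *
import sys
o=get_obs(); print(o['tool_pos'],o['tool_rot'],o['force'],o['grip_width'])
im,d,M,K=shot('wrist',sys.argv[1]); P=cloud(d,M,K)
for t,z in(('catch_top',.08),('drawer_handle',.05)):
    print(t,[(round(r['conf'],2),np.round(r['uv']).tolist(),at_z(r['uv'],M,K,z)[:2].round(4).tolist()) for r in pinpoint('wrist',t)])
hsv=cv2.cvtColor(im,cv2.COLOR_RGB2HSV); b=((hsv[...,0]>12)&(hsv[...,0]<35)&(hsv[...,1]>120)&(hsv[...,2]>70)&(abs(P[...,2]-.08)<.01)).astype(np.uint8)
n,l,s,c=cv2.connectedComponentsWithStats(b)
for i in range(1,n):
    if s[i,4]>60:
        ys,xs=np.where(l==i); w=np.array([at_z((x,y),M,K,.08)[:2] for x,y in zip(xs,ys)],np.float32)
        print(c[i].round(),s[i,4],cv2.minAreaRect(w))
E
python3 cat.py w12.png; python3 -c "
from h import *
go(*(c2w(-.0605,.007)),.0765,-172.5)"
```

```text
[ 0.68372143 -0.01247378  0.1534694 ] [ 1.79983637e+02  9.99848267e-03 -1.72682488e+02] [-0.0085444  -0.16610896  0.58658262] 0.025921317762581497
catch_top [(0.63, [333.0, 247.0], [0.6829, -0.0027])]
drawer_handle [(0.62, [326.0, 132.0], [0.6018, -0.0183])]
[323. 241.] 4539 ((0.6910547614097595, -0.010461539030075073), (0.05556752532720566, 0.2919449210166931), 7.325272083282471)
[331. 247.] 193 ((0.6832174062728882, -0.004122127778828144), (0.016229061409831047, 0.008117261342704296), 7.546347618103027)
shift [-0.      0.0084  0.077 ] turn -0.1
```

Call:
drive_tool(moves="0 0.0083 0.03 0 -0.4;0 0.0083 0.055 0 -0.4;0 0.0083 0.065 0 -0.4;0 0.0083 0.072 0 -0.4;0 0.0083 0.077 0 -0.4;0 0.0083 0.077 0 -0.4;0 0.0083 0.077 0 -0.68;0 0.0083 0.077 0 -0.68")

```text
time_s: 44.8
tool_pos: [0.6833, -0.0044, 0.0776]
tool_rot: [-180.0, 0.1, -172.5]
force: [-0.1, -0.4, 0.4]
grip_width: 0.0178
```

Call:
drive_tool(moves="0 -0.002 0 0 -0.68;0 -0.005 0 0 -0.68;0 -0.008 0 0 -0.68;0 -0.011 0 0 -0.68;0 -0.014 0 0 -0.68;0 -0.017 0 0 -0.68;0 -0.019 0 0 -0.68;0 -0.019 0 0 -0.68")

```text
time_s: 45.6
tool_pos: [0.6851, -0.0222, 0.0766]
tool_rot: [179.9, 0.0, -172.5]
force: [-0.1, 3.0, 2.3]
grip_width: 0.0138
```

Call:
drive_tool(moves="0 -0.001 0 0 -0.68;0 -0.001 0 0 -0.68;0 -0.001 0 0 -0.68;0 -0.001 0 0 -0.68;0 -0.001 0 0 -0.68;0 -0.001 0 0 -0.68;0 -0.001 0 0 -0.68;0 -0.001 0 0 -0.68")

```text
time_s: 46.4
tool_pos: [0.6851, -0.0223, 0.0766]
tool_rot: [179.9, -0.0, -172.5]
force: [-0.5, 4.7, 1.9]
grip_width: 0.014
```

Call:
drive_tool(moves="0 0.004 0 0 -0.5;0 0.004 0 0 -0.5;0 0.004 -0.04 0 -0.4;0 0.004 -0.08 0 -0.4;0 0.004 -0.12 0 -0.4;0.03 0.004 -0.15 0 -0.4;0.03 0.004 -0.15 0 -0.4;0.03 0.004 -0.15 0 -0.4")

```text
time_s: 47.2
tool_pos: [0.655, -0.0255, 0.2275]
tool_rot: [-180.0, 0.1, -172.6]
force: [0.1, -0.4, -0.4]
grip_width: 0.026
```

```bash
python3 cat.py w13.png; python3 -c "
from h import *
shot('scene','s1.png')"
```

```text
[ 0.65497058 -0.02549173  0.22748908] [-1.79964384e+02  1.13356542e-01 -1.72626181e+02] [ 0.120042  -0.4029026 -0.3753479] 0.025989944141696482
catch_top [(0.64, [326.0, 253.0], [0.6832, -0.0164])]
drawer_handle [(0.6, [331.0, 168.0], [0.603, -0.0215])]
[330. 249.] 2632 ((0.684532880783081, -0.01128348708152771), (0.04111260548233986, 0.29220685362815857), 7.393683910369873)
[324. 255.] 110 ((0.6851351261138916, -0.018157996237277985), (0.016440795734524727, 0.007871193811297417), 7.395447731018066)
```

View pics/w13.png

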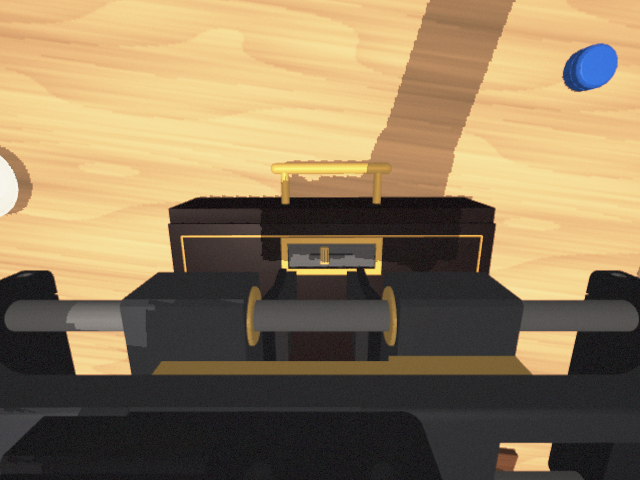

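View pics/s1.png

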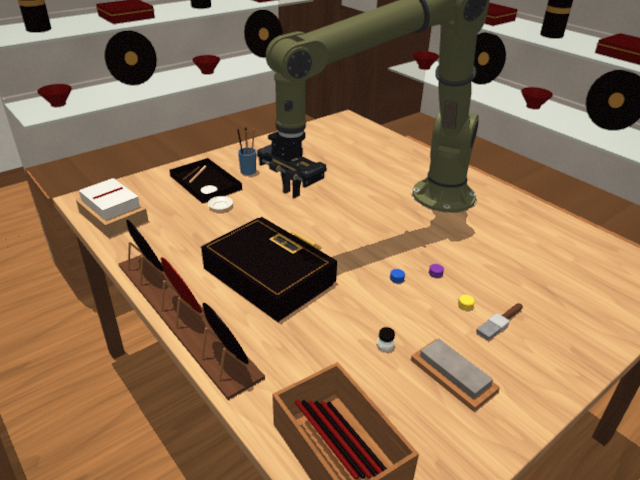

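The catch at (324,255) is back at its starting position, (0.685,-0.018). The drawer is shut, with its handle at x = 0.603, and no red pieces are left on the counter.

```bash
python3 -c "
from cell import *
print(sign_off())"
```

```text
the job is handed in; nothing more can be done
None
```

The job is done and handed in after about 47 s of robot time. I slid the catch open and pulled the drawer out 0.172 m. Four red pieces were present: one chopstick rest, one round box and two square boxes. Each went into the compartment holding its own kind: rest left, round middle, squares right. I then pushed the drawer shut and slid the catch back.

**Last checks:**
- **Pieces:** seen flat in the right compartments before I closed the drawer. The square I put down first landed about 3 mm off, so I nudged it 4 mm to make room for the second.
- **Drawer:** the handle stopped where it was before opening (x about 0.603), pressing against the stop at 6 N.
- **Catch:** measured at (0.6851, -0.0182), against (0.6849, -0.0180) when first found locked. It met its end stop at about 5 N. The network's own catch reading was about 2 mm off this, as it had been on earlier looks.
- **Counter:** no red pieces are left. The blue, purple and yellow look-alikes and the other things look untouched.

No check failed.

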